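Gauge a turner's scraper in the bench micrometer

TASK

Pick up the wood-handled scraper, lay it flat on the blue bench micrometer's table with its blade between the brass guides, and press the tip home against the brass stop under the spindle with a steady push of about 10 N. Then slowly turn the dark ratchet knob on top clockwise until the spindle clamps the blade and the ratchet slips; let it slip between an eighth and a third of a turn in all, and let go, leaving the blade clamped by the ratchet's own light pressure only. Leave the bottle, the jar and the wood block alone.

Things in the scene. Friction and masses are not known exactly. Their poses are not given: they have to be found in the camera images.
- handle_mid (a point): Centre (half-way up) of the scraper's brown wooden grip, where to grasp it. x axis along the scraper to the blade tip, z up. The grip is 22 mm wide (y) and 26 mm high from the underside, from 55 mm behind to 35 mm before this point, then a brass butt to 68 mm behind. The blade tip is 115 mm before this point.
- blade_tip (a point): Middle of the blade's tip edge, at its underside; axes as the scraper's. The steel blade is 18 mm wide and 6 mm thick, its underside level with the grip's.
- scraper: The whole scraper, 183 mm long, flat underneath, about 0.19 kg, balanced within 20 mm of the grip's centre. Origin at its underside, 13 mm below the grip's centre, same axes. It starts on a 4 mm thick cork mat.
- stop_face (a point): On the fixed blue bench micrometer: foot of the brass stop's face, level with the flat steel table (40 mm above the bench). x: the level direction in which the blade is pushed in; z up. Table: 80 mm wide, from here to 180 mm before the stop (-x), so blade and grip both lie on it. The spindle axis stands 15 mm before the stop; the head, 34 mm wide, begins 46 mm above the table.
- stop: The rigid brass stop block, 26 mm wide, 12 mm high; origin at the foot of its face. Two brass guide rails, 6 mm high and 24 mm apart, lead to it from 72 mm before it, flared over the first 15 mm from about 38 mm; the grip stays outside them when the tip is home.
- spindle: The spindle: its steel foot is 12 mm across and flat; origin at the centre of its underside. At the start 12.5 to 17 mm above the table, so 6.5 to 11 mm above a blade laid beneath it.
- knob_mid (a point): Centre of the dark knurled ratchet knob on top, on the upright spindle axis: 22 mm across, 30 mm high (15 mm above and below this point), yellow stripe on top. 3 mm below it is the bright thimble, 29 mm across, with a red mark: gripping that would overtighten. Pressing the knob down or holding it up by more than about 7 N adds to the clamping or makes the ratchet slip early.
- thimble (a joint): Turn of the thimble, rad, grows clockwise seen from above (closing); starts at 0 to 1.25. Knob, thimble and spindle go down together 3.6 mm per rad of it (a hand turning the knob must go down with them); the foot is 17 mm less that above the table. Turning takes 0.05 N m; it stops growing when the blade is clamped, and stays where it is left.
- ratchet (a joint): Turn of the knob against the thimble, rad, grows clockwise from above, 0 at the start. It stays put while the knob drives the thimble and grows while the ratchet slips, at 0.08 N m; the blade is then pressed with about 8 N, which the thread keeps when the knob is let go.
- oil_mid (a point): Middle of a yellow oil bottle, 48 mm across, 120 mm high.
- jar_mid (a point): Middle of a glass jar with green lid, 60 mm across, 75 mm high.
- block_mid (a point): Middle of a pale wood block, 90 x 45 x 35 mm.
There are look-alikes about, which are no part of the job. Of the things that look like the scraper, take the one that is farthest from the robot's base at the start.

How it is judged:
By the outcome, as a careful person would: the job done as asked, in the order asked, and still so for the second after the job is handed in, with the robot touching nothing.
It also fails if it takes over 72 s, if anything falls off the work surface, if the arm or the gripper's body presses on something with over 40 N, if the wrist force passes 120 N, or if a joint passes its speed limit or range.

ROBOT

A 6-joint arm with a two-finger parallel gripper is mounted at the origin on the work surface. World frame = base frame: x ahead of the robot, y to its left, z up, the work surface at z = 0. Lengths are in mm, angles in rad, forces in N, time in s.
With the tool pointing down it reaches from about 350 to 975 mm from the base axis. Payload 7.1 kg.
Tool frame: the origin (TCP) lies at the very end of the fingers, on their centre line; the grasp point (between the pads) lies ctrl.hold_point_z behind it (ctrl.hold_point_z is the distance from the TCP to the grasp point, in mm); z points along the fingers, y is the line along which they close (so a half turn about z gives the same grasp; the last joint's range is limited). The gripper opens to 88 mm and grips with 3 to 60 N. Pads are 20 mm wide; open, the fingers measure 115 mm over their backs; the gripper's body (75 mm by 178 mm) begins 61 mm behind the grasp point.
Start: joints at [-1.265, 0.423, 1.63, -0, 1.089, -0.019], TCP at [199.467, -592.299, 222.675] pointing down, gripper open.
Joint ranges: [-3, 3], [-0.9, 2.11], [0.09, 2.58], [-1.31, 4.45], [0.11, 2.69], [-2.54, 2.54]. Speed limits (rad/s): [2.39, 2.39, 3.01, 3.14, 3.14, 3.14].

INTERFACE

Orientations are given as a rotation vector (axis times angle).
In Python, from workcell import ctrl gives the robot as it stands. The module is installed in compiled form; this text tells all that it offers.
- The arm moves only by the shell command python3 -m creep 'ROWS'. ROWS is JSON, a list of rows, each an object with "translation": the shift along the tool's x, y, z in mm, a list of three; "angular": the turn, a rotation vector about the tool's x, y, z in rad, a list of three; "jaw": the opening, from 0 (shut) to 1 (fully open). A call has exactly 8 rows; each row is the pose to reach, as a shift and turn from the pose commanded when the call began, along the tool's axes at that moment; what a row does not reach only later rows make up. A row lasts 1/8 s, in which the tool goes at most 62.5 mm and 10.7 degrees, less where a joint would pass 70% of its speed; a pose out of reach is approached as far as the arm can. A call with a gripper value outside its range is refused whole. The fingers move at their own pace and stop on an object; the grip force is fixed at half the most. Time passes only in rows, so rows that repeat a pose let the fingers close, or fill a call up. It gives the time, the measured TCP pose, the force, the opening and the grip force at its end, in the units of the state.
- ctrl.get_obs(): the state, without advancing time (a new reading comes with each control period).
- ctrl.get_image(name): name is "scene" or "top"; returns the picture (384x512x3 uint8, red, green, blue); there is no depth.
- ctrl.camera_info(name): a dict with "camera_matrix" (3x3 intrinsics, pixels), "world_from_camera" (4x4, takes a point from camera to world coordinates). Camera axes: x right, y up, looking along -z (the intrinsics and any distortion apply to the point x, -y, -z); pixel columns grow to the right and rows downward; lengths in mm; the calibration is good to about 2 mm. A picture is of the moment at which its call begins. camera_info takes no time and is no camera call.
- ctrl.close_job(): hands the job in; it is judged then, once.
Trained networks look in the newest picture that a camera, given by its name, has taken for a name from the list of things; names that differ only in an ending like _2 or _b are one class to them, and where a whole thing is asked for, a point or a joint stands for the part that bears it (a point fixed in the world has none). Each returns a list of dicts, best first, with "score" (0 to 1); they miss things now and then, are a little off and sometimes report something else, mostly with a low value. They report only what shows in the picture. A call takes as long as a camera call. They do not tell look-alikes from the thing itself.
- ctrl.look_for(camera, label): "rect" ([left, top, right, bottom] in pixels, round what is visible of it).
The state is a dict: "t": time; "qpos": joint angles; "qvel": joint speeds; "joint_torque": joint torques, N m; "ee_pos": TCP position; "orientation": TCP orientation; "ft_force": force on the tool from outside, world axes, zero at the start; "moment": the same for the moment, N m; "width": finger opening in mm; "grasp_force": force on a finger pad.
Only numpy, scipy, OpenCV 4.12 (cv2) and the standard library are available. Lean on these libraries where they do the work, as an engineer would, in place of code of your own. Each camera call takes 0.05 s, during which the arm holds its last target. There are 200 camera calls.

## Working session

There is one attempt and no reset: what is moved stays moved. The work goes in short steps, Python scripts to look and compute and a shell command to move; the robot and the scene stay as the last step left them, time stands still between calls to the robot, and variables do not carry over. Pictures are saved under pics/ and viewed, at most 10 in all, crops included, and the job is handed in when it is done.

```bash
mkdir -p pics
python3 - <<'E'
from workcell import ctrl
import cv2,numpy as np
np.set_printoptions(precision=4,suppress=True)
for c in("scene","top"):
    im=ctrl.get_image(c); cv2.imwrite(f"pics/{c}0.png",im[:,:,::-1])
    i=ctrl.camera_info(c); print(c,{k:np.array(v).tolist() if not isinstance(v,(str,float,int)) else v for k,v in i.items()})
    for l in("scraper","stop","spindle","knob_mid","thimble","handle_mid","blade_tip","stop_face","oil_mid","jar_mid","block_mid"):
        print(l,[(np.round(d["rect"]).astype(int).tolist(),round(d["score"],2)) for d in ctrl.look_for(c,l)[:5]])
o=ctrl.get_obs();print(o, ctrl.hold_point_z)
E
```

```text
scene {'camera_matrix': [[350.29136449032376, 0.0, 260.78398686225694], [0.0, 350.29136449032376, 185.79738656906486], [0.0, 0.0, 1.0]], 'world_from_camera': [[-0.8570421252547689, -0.4344794846505522, 0.2769591539497835, 752.4385123681643], [0.5152250418829765, -0.7275554532497549, 0.452996930081462, 402.0808631895686], [0.004685270053527645, 0.530933743384553, 0.8474003825702413, 890.9749903669067], [0.0, 0.0, 0.0, 1.0]]}
scraper [([386, 227, 401, 291], 0.79), ([250, 99, 290, 137], 0.53), ([192, 167, 250, 195], 0.29)]
stop []
spindle [([264, 246, 277, 266], 0.71)]
knob_mid [([179, 100, 208, 120], 0.64), ([263, 244, 272, 259], 0.5)]
thimble [([264, 244, 275, 269], 0.72), ([263, 248, 276, 264], 0.72)]
handle_mid [([386, 228, 400, 296], 0.9), ([251, 105, 291, 135], 0.78), ([189, 168, 249, 203], 0.7)]
blade_tip [([387, 230, 400, 293], 0.84), ([192, 170, 251, 197], 0.66), ([253, 102, 288, 135], 0.61), ([177, 98, 209, 119], 0.25)]
stop_face [([225, 229, 333, 310], 0.56)]
oil_mid [([181, 236, 202, 267], 0.81), ([264, 245, 275, 256], 0.23)]
jar_mid [([317, 347, 347, 381], 0.66)]
block_mid 
[... 974 characters left out ...]
], 0.68)]
stop_face [([189, 142, 227, 234], 0.81), ([406, 188, 427, 216], 0.43)]
oil_mid [([250, 118, 265, 142], 0.8)]
jar_mid [([115, 173, 144, 194], 0.72)]
block_mid [([406, 185, 428, 215], 0.79)]
{'t': 1.2, 'qpos': array([-1.265 ,  0.4231,  1.6299, -0.    ,  1.0886, -0.019 ]), 'qvel': array([ 0.0003, -0.0023, -0.0001, -0.0011,  0.0022, -0.0006]), 'joint_torque': array([ -0.0039, -54.4599, -27.4049,   0.0645,   0.0169,  -0.    ]), 'ee_pos': array([ 199.4531, -592.3044,  222.6825]), 'orientation': array([-3.1003, -0.5079,  0.    ]), 'ft_force': array([-0.5837, -0.702 , -0.0584]), 'moment': array([-0.0347,  0.0225, -0.0293]), 'grasp_force': 0.0, 'width': 88.09261150203393} 18.700000000000003
```

Run:
```python
import cv2
a=cv2.imread("pics/top0.png");cv2.imwrite("pics/top0c.png",cv2.resize(a[110:320,100:440],None,fx=2.35,fy=2.35,interpolation=cv2.INTER_CUBIC))
a=cv2.imread("pics/scene0.png");cv2.imwrite("pics/scene0c.png",cv2.resize(a[80:384,160:430],None,fx=1.95,fy=1.95,interpolation=cv2.INTER_CUBIC))
```

```text
(no output)
```

View pics/top0c.png

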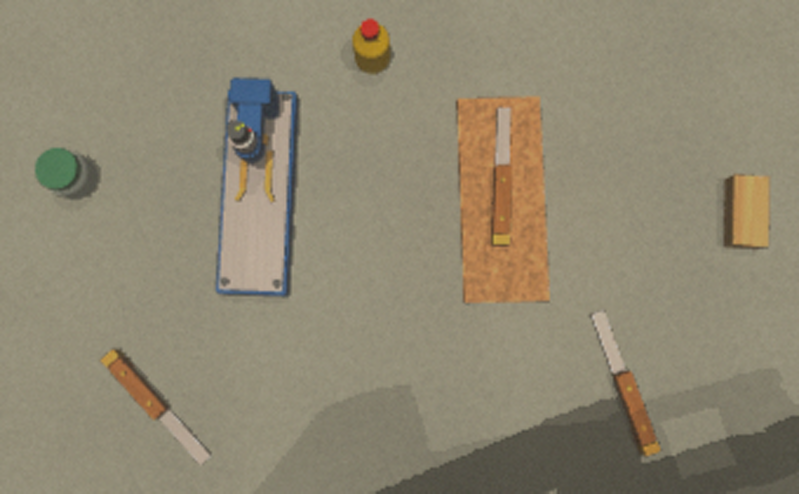

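View pics/scene0c.png

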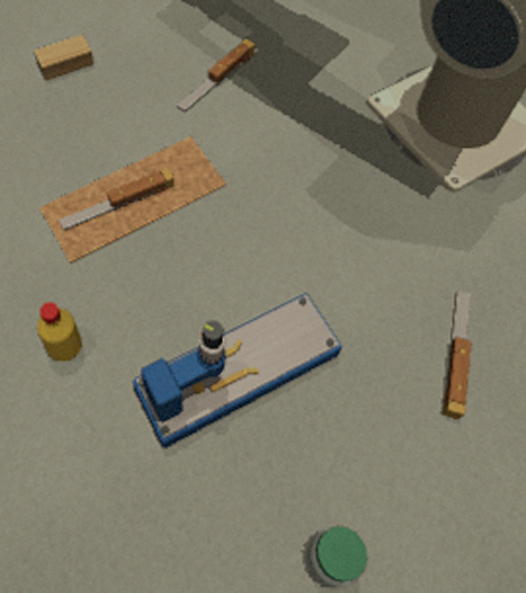

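The top crop shows three scraper look-alikes (full-image pixels): on the cork mat (313,185), lower left (165,282) and lower right (365,273). The one on the mat is farthest from the base. The micrometer is at about (210,190), with its head at the upper end of the picture, so the push goes towards +x. I'll check both in one close crop.

Run:
```python
import cv2,numpy as np
a=cv2.imread("pics/top0.png")
def z(x0,y0,w,h,f):
    b=cv2.resize(a[y0:y0+h,x0:x0+w],None,fx=f,fy=f,interpolation=cv2.INTER_CUBIC)
    for k in range(0,w,10): cv2.putText(b,str(x0+k),(k*f,8),0,.3,(255,255,255),1); cv2.line(b,(k*f,10),(k*f,14),(255,255,255),1)
    for k in range(0,h,10): cv2.putText(b,str(y0+k),(0,k*f+4),0,.3,(255,255,255),1)
    return b
cv2.imwrite("pics/z.png",np.hstack([z(185,140,50,98,6),z(290,140,50,98,6)]))
```

```text
(no output)
```

View pics/z.png

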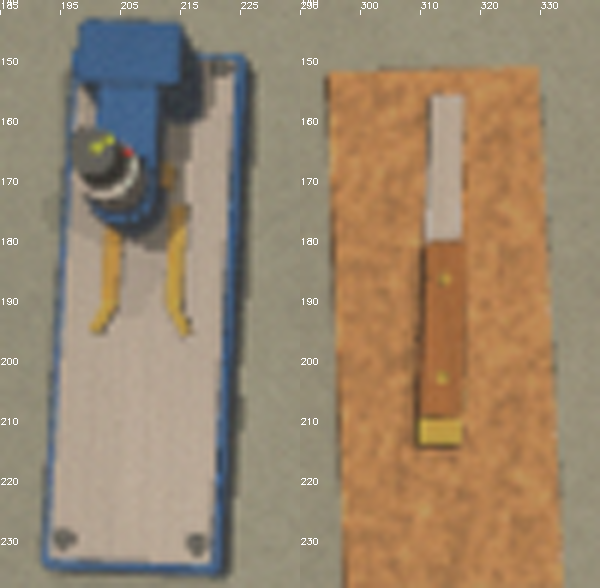

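Left panel: the guide flares end at about (201.3,195) and (216,195), the knob top is at (202,164), and the near table corners are (193.7,233.8) and (220.5,234.6). Right panel: the scraper on the mat has its tip at (314.6,156), the grip front at (314.3,180) and the butt end at (313.3,213.8). It is the right one.

```bash
cat > h.py <<'E'
from workcell import ctrl
import numpy as np
from scipy.spatial.transform import Rotation as R
np.set_printoptions(precision=3,suppress=True)
def ray(c,u,v):
    i=ctrl.camera_info(c);K=np.array(i["camera_matrix"]);T=np.array(i["world_from_camera"])
    d=np.array([(u-K[0,2])/K[0,0],-(v-K[1,2])/K[1,1],-1]);return T[:3,3],T[:3,:3]@d
def at(c,u,v,z):
    o,d=ray(c,u,v);return o+d*(z-o[2])/d[2]
def tri(p,q):
    o1,d1=ray("top",*p);o2,d2=ray("scene",*q)
    s=np.linalg.lstsq(np.c_[d1,-d2],o2-o1,rcond=None)[0];a=o1+s[0]*d1;b=o2+s[1]*d2;return (a+b)/2,np.linalg.norm(a-b)
def proj(c,p):
    i=ctrl.camera_info(c);K=np.array(i["camera_matrix"]);T=np.array(i["world_from_camera"])
    q=T[:3,:3].T@(np.array(p)-T[:3,3]);return np.array([K[0,2]+K[0,0]*q[0]/-q[2],K[1,2]-K[1,1]*q[1]/-q[2]])
def st():
    o=ctrl.get_obs();r=R.from_rotvec(o["orientation"]).as_matrix()
    print(o["t"],o["ee_pos"],"\nx",r[:,0],"y",r[:,1],"z",r[:,2],"\nF",o["ft_force"],"M",o["moment"],"w",o["width"],o["grasp_force"],"q",o["qpos"]);return o,r
E
python3 - <<'E'
from h import *
tip=at("top",314.6,156,10);but=at("top",313.3,213.8,30);gf=at("top",314.3,180,30)
d=(tip-but)[:2];print("tip",tip,"butt",but,"gf",gf,"len",np.linalg.norm(d),"yaw",np.arctan2(d[1],d[0]),"handle",tip[:2]-115*d/np.linalg.norm(d), but[:2]+68*d/np.linalg.norm(d))
A=at("top",193.7,233.8,40);B=at("top",220.5,234.6,40);C=at("top",224.3,150,40);D=at("top",185+75/6,155,40)
print("table",A,B,C,D,"yaws",np.arctan2(*(C-B)[1::-1]),np.arctan2(*(D-A)[1::-1]),np.arctan2(*(A-B)[1::-1])-np.pi/2)
print("guides",at("top",201.2,195.3,46),at("top",216,195.3,46),"straight end left",at("top",204,180,46),at("top",214.3,180,46))
print("knob",tri((202.2,164.3),(268.7,247.7)))
E
```

```text
tip [ 653.497 -152.011   10.   ] butt [ 472.429 -137.939   30.   ] gf [ 574.426 -145.325   30.   ] len 181.61352622577746 yaw -0.07756252107662391 handle [ 538.843 -143.101] [ 540.225 -143.208]
table [421.204 216.784  40.   ] [416.97  137.743  40.   ] [672.41  124.194  40.   ] [659.139 205.791  40.   ] yaws -0.05299338068838301 -0.04616944157583769 -0.05350973158635908
guides [534.312 193.545  46.   ] [533.163 149.482  46.   ] straight end left [580.31  185.134  46.   ] [579.479 154.289  46.   ]
knob (array([591.676, 167.652, 192.205]), np.float64(6.2696205176315845))
```

```bash
python3 -m creep '[{"translation":[60,-40,20],"angular":[0,0,0.1],"jaw":1},{"translation":[115,-79,40],"angular":[0,0,0.2],"jaw":1},{"translation":[170,-116,60],"angular":[0,0,0.3],"jaw":1},{"translation":[225,-153,70],"angular":[0,0,0.4],"jaw":1},{"translation":[280,-190,80],"angular":[0,0,0.4],"jaw":1},{"translation":[335,-228,90],"angular":[0,0,0.4],"jaw":1},{"translation":[390,-266,110],"angular":[0,0,0.4],"jaw":1},{"translation":[440,-300,122],"angular":[0,0,0.4],"jaw":1}]'; python3 -c "
from h import *
o,r=st();print(r.T@(np.array([538.5,-143.2,6.5])-o['ee_pos']))"
```

```text
t: 2.2
ee_pos: [494.3, -202.7, 110.6]
orientation: [3.139, -0.118, 0.001]
ft_force: [0.1, -0.7, 0.7]
width: 87.7
grasp_force: 0.0
2.2 [ 494.343 -202.658  110.556] 
x [ 0.997 -0.075  0.001] y [-0.075 -0.997  0.   ] z [ 0.001 -0.    -1.   ] 
F [ 0.147 -0.665  0.657] M [-0.047 -0.07  -0.023] w 87.69097569655979 0.0 q [-0.411  0.454  1.905 -0.     0.782  1.235]
[ 39.481 -62.643 104.066]
```

```bash
python3 -m creep '[{"translation":[20,-31,30],"angular":[0,0,0],"jaw":1},{"translation":[39.5,-62.6,55],"angular":[0,0,0],"jaw":1},{"translation":[39.5,-62.6,60],"angular":[0,0,0],"jaw":1},{"translation":[39.5,-62.6,60],"angular":[0,0,0],"jaw":1},{"translation":[39.5,-62.6,60],"angular":[0,0,0],"jaw":1},{"translation":[39.5,-62.6,60],"angular":[0,0,0],"jaw":1},{"translation":[39.5,-62.6,60],"angular":[0,0,0],"jaw":1},{"translation":[39.5,-62.6,60],"angular":[0,0,0],"jaw":1}]'
python3 - <<'E'
from h import *
import cv2
o,r=st();print(r.T@(np.array([538.5,-143.2,6.5])-o['ee_pos']))
s=ctrl.get_image("scene")[:,:,::-1];t=ctrl.get_image("top")[:,:,::-1]
b=cv2.resize(s[140:240,170:270],None,fx=4,fy=4,interpolation=2);c=cv2.resize(t[140:240,270:370],None,fx=4,fy=4,interpolation=2)
cv2.imwrite("pics/p1.png",np.hstack([b,c]))
E
```

```text
t: 3.2
ee_pos: [537.2, -145.1, 51.0]
orientation: [3.139, -0.119, 0.001]
ft_force: [0.7, -0.2, 1.5]
width: 88.2
grasp_force: 0.0
3.2 [ 537.163 -145.077   51.003] 
x [ 0.997 -0.076  0.   ] y [-0.076 -0.997  0.   ] z [ 0. -0. -1.] 
F [ 0.695 -0.242  1.456] M [-0.023  0.007 -0.038] w 88.18213786520187 0.0 q [-0.285  0.578  1.874  0.     0.689  1.361]
[ 1.174 -1.976 44.503]
```

View pics/p1.png

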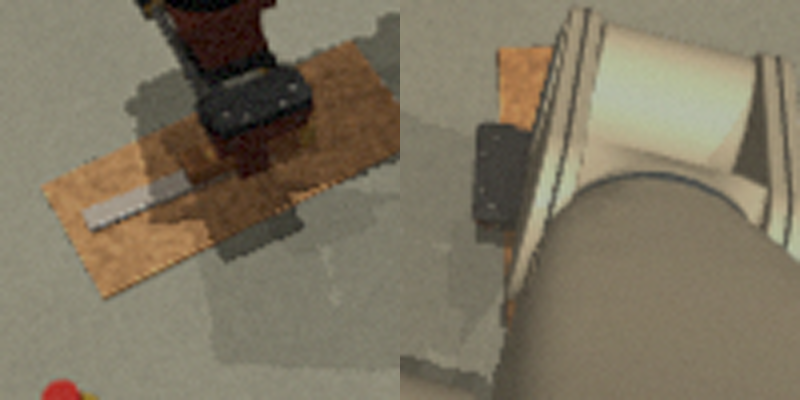

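The scene view (left) shows the fingers straddling the grip, with the blade tip free at about (192,195). The top view is hidden by the arm. The alignment is fair, so I'll go down and grip.

```bash
python3 -m creep '[{"translation":[1,-1,20],"angular":[0,0,0],"jaw":1},{"translation":[1,-1,38],"angular":[0,0,0],"jaw":1},{"translation":[1,-1,44],"angular":[0,0,0],"jaw":1},{"translation":[1,-1,44],"angular":[0,0,0],"jaw":0},{"translation":[1,-1,44],"angular":[0,0,0],"jaw":0},{"translation":[1,-1,44],"angular":[0,0,0],"jaw":0},{"translation":[1,-1,44],"angular":[0,0,0],"jaw":0},{"translation":[1,-1,44],"angular":[0,0,0],"jaw":0}]'; python3 -c "
from h import *
st()"
```

```text
t: 4.3
ee_pos: [538.3, -143.9, 6.9]
orientation: [3.139, -0.118, 0.001]
ft_force: [0.8, 0.5, -0.5]
width: 41.4
grasp_force: 0.0
4.3 [ 538.327 -143.863    6.905] 
x [ 0.997 -0.075  0.   ] y [-0.075 -0.997  0.   ] z [ 0. -0. -1.] 
F [ 0.782  0.474 -0.536] M [0.04  0.008 0.032] w 41.39425963539449 0.0 q [-0.283  0.656  1.877  0.     0.608  1.363]
```

```bash
python3 -m creep '[{"translation":[0,0,0],"angular":[0,0,0],"jaw":0},{"translation":[0,0,0],"angular":[0,0,0],"jaw":0},{"translation":[0,0,0],"angular":[0,0,0],"jaw":0},{"translation":[0,0,0],"angular":[0,0,0],"jaw":0},{"translation":[0,0,0],"angular":[0,0,0],"jaw":0},{"translation":[0,0,-20],"angular":[0,0,0],"jaw":0},{"translation":[0,0,-55],"angular":[0,0,0],"jaw":0},{"translation":[0,0,-85],"angular":[0,0,0],"jaw":0}]'; python3 -c "
from h import *
st()"
```

```text
t: 5.3
ee_pos: [538.3, -144.2, 93.7]
orientation: [3.139, -0.118, 0.001]
ft_force: [1.2, -0.3, -1.7]
width: 21.8
grasp_force: 30.0
5.3 [ 538.339 -144.188   93.67 ] 
x [ 0.997 -0.075  0.001] y [-0.075 -0.997  0.001] z [ 0.001 -0.001 -1.   ] 
F [ 1.161 -0.303 -1.667] M [ 0.009 -0.033  0.004] w 21.817026987870744 29.953918755054474 q [-0.283  0.508  1.861 -0.001  0.772  1.363]
```

```bash
python3 -m creep '[{"translation":[-45,-20,0],"angular":[0,0,0],"jaw":0},{"translation":[-90,-50,0],"angular":[0,0,0],"jaw":0},{"translation":[-125,-100,0],"angular":[0,0,0],"jaw":0},{"translation":[-145,-155,0],"angular":[0,0,-0.0235],"jaw":0},{"translation":[-155,-210,0],"angular":[0,0,-0.0235],"jaw":0},{"translation":[-158,-265,0],"angular":[0,0,-0.0235],"jaw":0},{"translation":[-158,-312,0],"angular":[0,0,-0.0235],"jaw":0},{"translation":[-158,-312,0],"angular":[0,0,-0.0235],"jaw":0}]'; python3 -c "
from h import *
import cv2
o,r=st();print(r.T@(np.array([404,178.4,46])-o['ee_pos']))
for c in('scene','top'): cv2.imwrite('pics/ins_'+c+'.png',ctrl.get_image(c)[:,:,::-1])
a=cv2.imread('pics/ins_scene.png')[200:330,215:345];b=cv2.imread('pics/ins_top.png')[140:270,160:290]
cv2.imwrite('pics/p2.png',np.hstack([cv2.resize(i,None,fx=3,fy=3,interpolation=2) for i in(a,b)]))
"
```

```text
t: 6.3
ee_pos: [405.2, 181.9, 92.9]
orientation: [-3.14, 0.074, -0.005]
ft_force: [0.3, 0.0, -2.9]
width: 21.8
grasp_force: 30.0
6.3 [405.195 181.934  92.865] 
x [ 0.999 -0.047  0.003] y [-0.047 -0.999 -0.001] z [ 0.003  0.001 -1.   ] 
F [ 0.318  0.034 -2.907] M [-0.021  0.04  -0.006] w 21.75399291970239 29.954249560832977 q [ 0.395  0.382  2.107 -0.     0.649  2.013]
[-1.162  3.645 46.858]
```

View pics/p2.png

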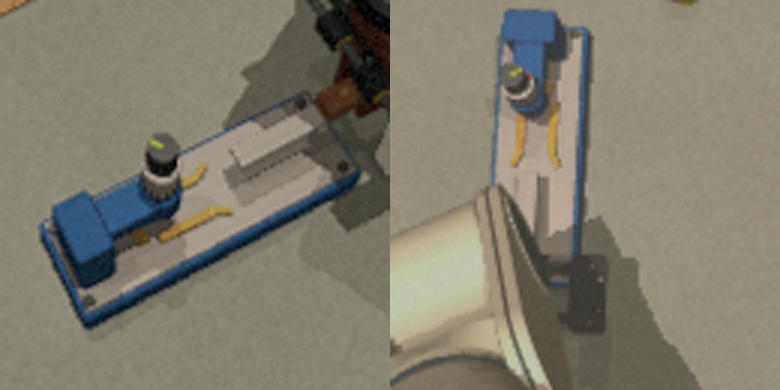

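The blade points at the guides: tip at top pixel about (205,198), flares at about (201–216,195). I'll descend to 3 mm above the table and measure.

```bash
python3 -m creep '[{"translation":[0,0,0],"angular":[0,0,0],"jaw":0},{"translation":[0,0,0],"angular":[0,0,0],"jaw":0},{"translation":[0,0,20],"angular":[0,0,0],"jaw":0},{"translation":[0,0,38],"angular":[0,0,0],"jaw":0},{"translation":[0,0,46],"angular":[0,0,0],"jaw":0},{"translation":[0,0,46],"angular":[0,0,0],"jaw":0},{"translation":[0,0,46],"angular":[0,0,0],"jaw":0},{"translation":[0,0,46],"angular":[0,0,0],"jaw":0}]'; python3 -c "
from h import *
import cv2
o,r=st()
i=ctrl.get_image('top')[:,:,::-1];cv2.imwrite('pics/p3.png',cv2.resize(i[140:240,180:260],None,fx=6,fy=6,interpolation=2))
p=o['ee_pos']+116*r[:,0];p[2]=o['ee_pos'][2]-2.9+6;print('tip pred',p,proj('top',p))
"
```

```text
t: 7.4
ee_pos: [404.5, 179.3, 46.2]
orientation: [-3.14, 0.081, -0.001]
ft_force: [0.4, -0.3, -1.3]
width: 21.7
grasp_force: 30.0
7.4 [404.506 179.262  46.237] 
x [ 0.999 -0.052  0.001] y [-0.052 -0.999 -0.   ] z [ 0.001  0.    -1.   ] 
F [ 0.353 -0.264 -1.292] M [0.075 0.031 0.038] w 21.699719428534358 29.954117238521576 q [0.39  0.48  2.124 0.    0.537 2.013]
tip pred [520.35  173.262  49.337] [207.848 199.63 ]
```

View pics/p3.png

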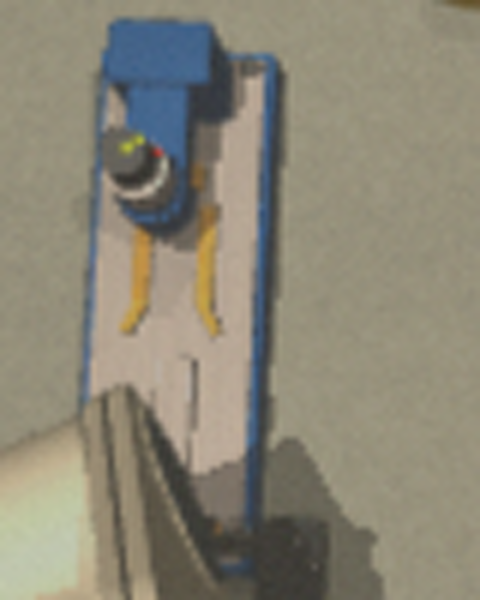

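The tip (mid pixel ≈ 208.7,199.5) is on the guide centreline (≈ 208.5–209). I'll slide in.

```bash
python3 -m creep '[{"translation":[8,0,0],"angular":[0,0,0],"jaw":0},{"translation":[16,0,0],"angular":[0,0,0],"jaw":0},{"translation":[24,0,0],"angular":[0,0,0],"jaw":0},{"translation":[32,0,0],"angular":[0,0,0],"jaw":0},{"translation":[40,0,0],"angular":[0,0,0],"jaw":0},{"translation":[48,0,1],"angular":[0,0,0],"jaw":0},{"translation":[54,0,2],"angular":[0,0,0],"jaw":0},{"translation":[54,0,3],"angular":[0,0,0],"jaw":0}]'; python3 -c "
from h import *
st()"
```

```text
t: 8.45
ee_pos: [459.4, 176.6, 42.8]
orientation: [-3.14, 0.081, -0.003]
ft_force: [2.1, 1.1, 3.1]
width: 21.7
grasp_force: 30.0
8.45 [459.38  176.593  42.816] 
x [ 0.999 -0.052  0.002] y [-0.052 -0.999 -0.001] z [ 0.002  0.001 -1.   ] 
F [2.086 1.089 3.095] M [ 0.175 -0.379  0.154] w 21.678391393719114 29.96284782886505 q [ 0.343  0.531  2.019 -0.     0.59   1.966]
```

```bash
python3 -m creep '[{"translation":[4,0,0],"angular":[0,0,0],"jaw":0},{"translation":[8,0,0],"angular":[0,0,0],"jaw":0},{"translation":[12,0,0],"angular":[0,0,0],"jaw":0},{"translation":[15,0,0],"angular":[0,0,0],"jaw":0},{"translation":[17,0,0],"angular":[0,0,0],"jaw":0},{"translation":[18.5,0,0],"angular":[0,0,0],"jaw":0},{"translation":[20,0,0],"angular":[0,0,0],"jaw":0},{"translation":[20,0,0],"angular":[0,0,0],"jaw":0}]'; python3 -c "
from h import *
st()"
```

```text
t: 9.45
ee_pos: [473.9, 175.2, 42.8]
orientation: [3.139, -0.08, -0.011]
ft_force: [-12.8, 6.2, 13.8]
width: 21.8
grasp_force: 30.1
9.45 [473.93  175.178  42.779] 
x [ 0.999 -0.051 -0.007] y [-0.051 -0.999  0.002] z [-0.007 -0.001 -1.   ] 
F [-12.84    6.2    13.767] M [1.271 2.094 0.441] w 21.82674884237343 30.077428221702576 q [0.33  0.545 1.984 0.002 0.619 1.95 ]
```

```bash
python3 -c "
from h import *
import cv2
i=ctrl.get_image('scene')[:,:,::-1].copy();t=ctrl.get_image('top')[:,:,::-1].copy()
cv2.imwrite('pics/s4.png',i);cv2.imwrite('pics/t4.png',t)
cv2.imwrite('pics/p4.png',np.hstack([cv2.resize(i[225:315,225:325],None,fx=5,fy=5,interpolation=2),cv2.resize(t[150:240,185:240],None,fx=5,fy=5,interpolation=2)]))
o=ctrl.get_obs();x=np.array([.9987,-.052,0])
for d in(35,116):
  p=o['ee_pos']+d*x;p[2]=66 if d<50 else 46;print(d,p,proj('scene',p),proj('top',p))
"
```

```text
35 [508.883 173.342  66.   ] [295.815 252.529] [206.94  202.762]
116 [589.778 169.13   46.   ] [267.019 270.062] [209.331 176.745]
```

View pics/p4.png

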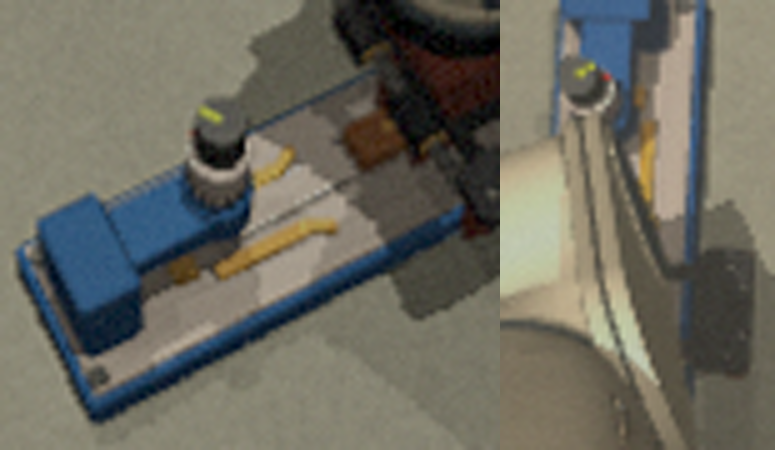

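The scene crop shows the blade between the rails. The +y rail runs from about (292,270) to (268.6,279), and the stop's +y end is at about (262,278.6). I'll work out the stop's x from these.

```bash
python3 -c "
from h import *
for n,u,v,z in(('flare end',292,270.6,46),('rail end',268.6,279,43),('stopface near',264.8,279,46),('stop far bottom',259.5,281.5,40),('stop far top',259.5,277.5,52),('stop near top',264,276,52)): print(n,at('scene',u,v,z))
for x in(590,602):
  for z in(40,52): print(x,z,proj('scene',[x,182,z]))
"; python3 -m creep '[{"translation":[0,0,0],"angular":[0,0,0],"jaw":0},{"translation":[0,0,0],"angular":[0,0,0],"jaw":0},{"translation":[0,0,0],"angular":[0,0,0],"jaw":0},{"translation":[0,0,0],"angular":[0,0,0],"jaw":0},{"translation":[0,0,0],"angular":[0,0,0],"jaw":0},{"translation":[0,0,0],"angular":[0,0,0],"jaw":0},{"translation":[0,0,0],"angular":[0,0,0],"jaw":0},{"translation":[0,0,0],"angular":[0,0,0],"jaw":0}]'; python3 -c "
from h import *
st()"
```

```text
flare end [537.496 202.038  46.   ]
rail end [597.626 189.42   43.   ]
stopface near [606.128 185.406  46.   ]
stop far bottom [619.439 182.484  40.   ]
stop far top [616.289 177.184  52.   ]
stop near top [604.993 179.637  52.   ]
590 40 [269.62  275.257]
590 52 [269.748 273.712]
602 40 [265.477 277.719]
602 52 [265.556 276.198]
t: 10.55
ee_pos: [473.9, 175.2, 42.8]
orientation: [3.139, -0.08, -0.011]
ft_force: [-14.1, 6.6, 14.3]
width: 21.8
grasp_force: 30.1
10.55 [473.947 175.178  42.769] 
x [ 0.999 -0.051 -0.007] y [-0.051 -0.999  0.002] z [-0.007 -0.001 -1.   ] 
F [-14.1     6.557  14.292] M [1.247 2.174 0.457] w 21.849314029770134 30.077437162399292 q [0.33  0.545 1.984 0.002 0.619 1.95 ]
```

```bash
python3 -m creep '[{"translation":[0,0,-0.5],"angular":[0,0,0],"jaw":0},{"translation":[0,0,-1],"angular":[0,0,0],"jaw":0},{"translation":[0,0,-1.5],"angular":[0,0,0],"jaw":0},{"translation":[0,0,-1.5],"angular":[0,0,0],"jaw":0},{"translation":[0,0,-1.5],"angular":[0,0,0],"jaw":0},{"translation":[0,-0.5,-1.5],"angular":[0,0,0],"jaw":0},{"translation":[0,-1,-1.5],"angular":[0,0,0],"jaw":0},{"translation":[0,-1,-1.5],"angular":[0,0,0],"jaw":0}]'; python3 -c "
from h import *
st()"
```

```text
t: 11.55
ee_pos: [478.2, 176.2, 44.3]
orientation: [3.14, -0.081, 0.0]
ft_force: [-0.7, 1.1, -1.1]
width: 21.8
grasp_force: 30.0
11.55 [478.211 176.177  44.255] 
x [ 0.999 -0.052  0.   ] y [-0.052 -0.999  0.   ] z [ 0. -0. -1.] 
F [-0.683  1.122 -1.14 ] M [0.126 0.088 0.093] w 21.802848475714228 29.953305423259735 q [ 0.33   0.545  1.979 -0.     0.618  1.953]
```

```bash
python3 -m creep '[{"translation":[1.5,0,0],"angular":[0,0,0],"jaw":0},{"translation":[3,0,0],"angular":[0,0,0],"jaw":0},{"translation":[4.5,0,0],"angular":[0,0,0],"jaw":0},{"translation":[6,0,0],"angular":[0,0,0],"jaw":0},{"translation":[7,0,0],"angular":[0,0,0],"jaw":0},{"translation":[8,0,0],"angular":[0,0,0],"jaw":0},{"translation":[9,0,0],"angular":[0,0,0],"jaw":0},{"translation":[9,0,0],"angular":[0,0,0],"jaw":0}]'; python3 -c "
from h import *
st()"
```

```text
t: 12.55
ee_pos: [487.2, 175.9, 44.2]
orientation: [-3.14, 0.081, -0.0]
ft_force: [-0.4, 0.1, -1.3]
width: 21.8
grasp_force: 30.0
12.55 [487.2   175.87   44.236] 
x [ 0.999 -0.052  0.   ] y [-0.052 -0.999 -0.   ] z [ 0.  0. -1.] 
F [-0.376  0.113 -1.263] M [0.046 0.008 0.017] w 21.778331385202094 29.953476190567017 q [ 0.323  0.552  1.961 -0.     0.628  1.946]
```

```bash
python3 -m creep '[{"translation":[1,0,0],"angular":[0,0,0],"jaw":0},{"translation":[1.5,0,0],"angular":[0,0,0],"jaw":0},{"translation":[2,0,0],"angular":[0,0,0],"jaw":0},{"translation":[2.5,0,0],"angular":[0,0,0],"jaw":0},{"translation":[3,0,0],"angular":[0,0,0],"jaw":0},{"translation":[3.5,0,0],"angular":[0,0,0],"jaw":0},{"translation":[4,0,0],"angular":[0,0,0],"jaw":0},{"translation":[4,0,0],"angular":[0,0,0],"jaw":0}]'; python3 -c "
from h import *
st()"
```

```text
t: 13.55
ee_pos: [489.3, 175.5, 43.9]
orientation: [3.14, -0.081, -0.005]
ft_force: [-6.6, 1.9, 1.5]
width: 21.6
grasp_force: 30.0
13.55 [489.256 175.476  43.895] 
x [ 0.999 -0.052 -0.003] y [-0.052 -0.999  0.001] z [-0.003 -0.001 -1.   ] 
F [-6.565  1.914  1.541] M [0.379 0.893 0.08 ] w 21.632304401679225 29.958283603191376 q [0.321 0.556 1.955 0.001 0.635 1.943]
```

Contact with the stop at TCP x≈489, which matches the stop x≈605 from the images. I'll lower it onto the table and push to ~10 N.

```bash
python3 -m creep '[{"translation":[0,0,0.4],"angular":[0,0,0],"jaw":0},{"translation":[0,0,0.8],"angular":[0,0,0],"jaw":0},{"translation":[0.3,0,0.8],"angular":[0,0,0],"jaw":0},{"translation":[0.6,0,0.8],"angular":[0,0,0],"jaw":0},{"translation":[0.9,0,0.8],"angular":[0,0,0],"jaw":0},{"translation":[1.2,0,0.8],"angular":[0,0,0],"jaw":0},{"translation":[1.2,0,0.8],"angular":[0,0,0],"jaw":0},{"translation":[1.2,0,0.8],"angular":[0,0,0],"jaw":0}]'; python3 -c "
from h import *
st()"
```

```text
t: 14.55
ee_pos: [489.3, 175.5, 43.2]
orientation: [3.14, -0.081, -0.008]
ft_force: [-11.0, 4.1, 5.8]
width: 22.1
grasp_force: 30.0
14.55 [489.33  175.521  43.183] 
x [ 0.999 -0.051 -0.005] y [-0.051 -0.999  0.001] z [-0.005 -0.001 -1.   ] 
F [-10.997   4.124   5.794] M [0.746 1.618 0.212] w 22.144308723001135 29.998825192451477 q [0.321 0.558 1.953 0.001 0.636 1.942]
```

```bash
python3 -m creep '[{"translation":[0,0,0],"angular":[0,0,0],"jaw":0},{"translation":[0,0,0],"angular":[0,0,0],"jaw":0},{"translation":[0,0,0],"angular":[0,0,0],"jaw":0},{"translation":[0,0,0],"angular":[0,0,0],"jaw":0},{"translation":[0,0,0],"angular":[0,0,0],"jaw":0},{"translation":[0,0,0],"angular":[0,0,0],"jaw":0},{"translation":[0,0,0],"angular":[0,0,0],"jaw":0.5},{"translation":[0,0,0],"angular":[0,0,0],"jaw":0.5}]'; python3 -c "
from h import *
st()"; python3 -m creep '[{"translation":[0,0,0],"angular":[0,0,0],"jaw":0.5},{"translation":[0,0,0],"angular":[0,0,0],"jaw":0.5},{"translation":[0,0,0],"angular":[0,0,0],"jaw":0.5},{"translation":[0,0,0],"angular":[0,0,0],"jaw":0.5},{"translation":[0,0,-20],"angular":[0,0,0],"jaw":0.5},{"translation":[0,0,-60],"angular":[0,0,0],"jaw":0.5},{"translation":[-40,0,-110],"angular":[0,0,0],"jaw":0.5},{"translation":[-80,0,-160],"angular":[0,0,0],"jaw":0.5}]'; python3 -c "
from h import *
st()"
```

```text
t: 15.55
ee_pos: [493.2, 175.7, 43.7]
orientation: [-3.14, 0.081, -0.003]
ft_force: [0.4, 0.6, -0.1]
width: 38.6
grasp_force: 0.0
15.55 [493.197 175.729  43.733] 
x [ 0.999 -0.052  0.002] y [-0.052 -0.999 -0.   ] z [ 0.002  0.    -1.   ] 
F [ 0.358  0.575 -0.097] M [ 0.059  0.018 -0.025] w 38.64909851412814 0.0 q [ 0.32   0.558  1.95  -0.     0.632  1.942]
t: 16.55
ee_pos: [413.3, 179.5, 202.2]
orientation: [3.14, -0.082, -0.001]
ft_force: [0.8, 0.7, 0.4]
width: 44.2
grasp_force: 0.0
16.55 [413.32  179.48  202.173] 
x [ 0.999 -0.052 -0.   ] y [-0.052 -0.999  0.   ] z [-0. -0. -1.] 
F [0.846 0.652 0.44 ] M [ 0.081 -0.016 -0.007] w 44.153543904077715 0.0 q [0.383 0.195 2.019 0.    0.928 2.006]
```

```bash
python3 -m creep '[{"translation":[0,0,-10],"angular":[0,0,-0.18],"jaw":0.5},{"translation":[0,0,-20],"angular":[0,0,-0.36],"jaw":0.5},{"translation":[0,0,-30],"angular":[0,0,-0.54],"jaw":0.5},{"translation":[0,0,-40],"angular":[0,0,-0.72],"jaw":0.5},{"translation":[0,0,-50],"angular":[0,0,-0.9],"jaw":0.5},{"translation":[0,0,-50],"angular":[0,0,-1.08],"jaw":0.5},{"translation":[0,0,-50],"angular":[0,0,-1.26],"jaw":0.5},{"translation":[0,0,-50],"angular":[0,0,-1.44],"jaw":0.5}]'; python3 -c "
from h import *
import cv2
st()
i=ctrl.get_image('scene')[:,:,::-1].copy();t=ctrl.get_image('top')[:,:,::-1].copy()
cv2.imwrite('pics/s5.png',i);cv2.imwrite('pics/t5.png',t)
cv2.imwrite('pics/p5.png',np.hstack([cv2.resize(i[230:305,240:310],None,fx=6,fy=6,interpolation=2),cv2.resize(t[145:220,180:235],None,fx=6,fy=6,interpolation=2)]))
for z in(160,175,180,185,190,195,200): print(z,proj('scene',[590.5,168.7,z]),proj('top',[590.5,168.7,z]))
"
```

```text
t: 17.55
ee_pos: [414.1, 179.6, 251.0]
orientation: [2.409, 2.017, 0.0]
ft_force: [-0.5, 0.1, -0.0]
width: 43.5
grasp_force: 0.0
17.55 [414.125 179.561 251.037] 
x [0.176 0.984 0.   ] y [ 0.984 -0.176  0.   ] z [ 0.  0. -1.] 
F [-0.504  0.087 -0.02 ] M [ 0.023 -0.089 -0.008] w 43.4503030832798 0.0 q [ 0.383  0.126  1.971 -0.     1.045  0.559]
160 [267.662 253.1  ] [203.068 168.294]
175 [267.81  250.546] [202.121 167.08 ]
180 [267.861 249.675] [201.799 166.667]
185 [267.912 248.795] [201.474 166.25 ]
190 [267.963 247.905] [201.145 165.83 ]
195 [268.015 247.004] [200.814 165.405]
200 [268.068 246.093] [200.479 164.976]
```

View pics/p5.png

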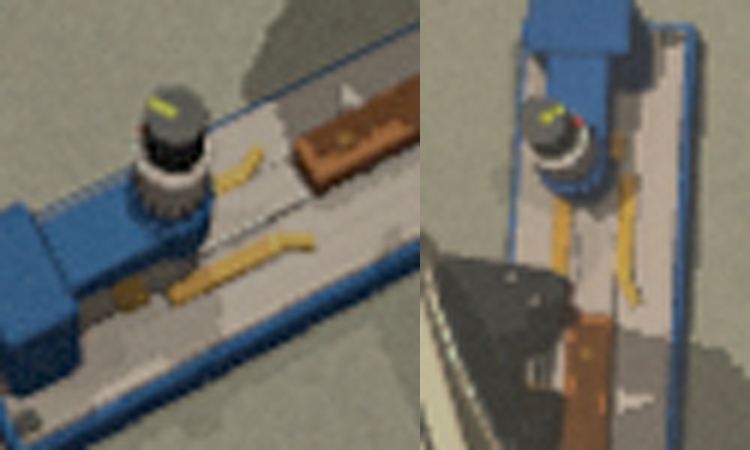

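The scene crop shows the knob's top disc at about (269.5,248.2), and the top crop shows it at about (201.5,165.3). That puts the knob top at z≈190 on an axis near (590.5,168.3). The blade runs under the head between the rails, with the grip just outside them. Next I'll move over the knob while unwinding the wrist.

```bash
python3 -m creep '[{"translation":[3,25,0],"angular":[0,0,-0.18],"jaw":0.5},{"translation":[6,55,0],"angular":[0,0,-0.36],"jaw":0.5},{"translation":[9,85,0],"angular":[0,0,-0.54],"jaw":0.5},{"translation":[12,115,0],"angular":[0,0,-0.72],"jaw":0.5},{"translation":[16,145,0],"angular":[0,0,-0.9],"jaw":0.5},{"translation":[20,165,0],"angular":[0,0,-1.08],"jaw":0.5},{"translation":[20,175.5,5],"angular":[0,0,-1.26],"jaw":0.5},{"translation":[20,175.5,10],"angular":[0,0,-1.4],"jaw":0.5}]';python3 -m creep '[{"translation":[0,0,0],"angular":[0,0,-0.18],"jaw":0.5},{"translation":[0,0,0],"angular":[0,0,-0.36],"jaw":0.5},{"translation":[0,0,0],"angular":[0,0,-0.54],"jaw":0.5},{"translation":[0,0,0],"angular":[0,0,-0.72],"jaw":0.5},{"translation":[0,0,0],"angular":[0,0,-0.9],"jaw":0.5},{"translation":[0,0,0],"angular":[0,0,-1.08],"jaw":0.5},{"translation":[0,0,0],"angular":[0,0,-1.26],"jaw":0.5},{"translation":[0,0,0],"angular":[0,0,-1.4],"jaw":0.5}]'; python3 -c "
from h import *
o,r=st();print(r.T@(np.array([590.5,168.3,168])-o['ee_pos']))"
```

```text
t: 18.65
ee_pos: [591.2, 167.2, 240.6]
orientation: [-0.552, -3.093, 0.0]
ft_force: [0.8, 0.2, 0.1]
width: 44.0
grasp_force: 0.0
t: 19.65
ee_pos: [590.4, 167.4, 240.8]
orientation: [1.571, -2.72, -0.0]
ft_force: [-0.3, -0.1, 0.3]
width: 44.1
grasp_force: 0.0
19.65 [590.399 167.39  240.847] 
x [-0.5   -0.866  0.   ] y [-0.866  0.5    0.   ] z [-0. -0. -1.] 
F [-0.273 -0.12   0.314] M [ 0.06  -0.113  0.053] w 44.08093666779564 0.0 q [ 0.257  0.387  1.64  -0.     1.115 -2.361]
[-0.856  0.351 72.847]
```

```bash
python3 -m creep '[{"translation":[-0.5,0.3,20],"angular":[0,0,0],"jaw":0.5},{"translation":[-0.5,0.3,38],"angular":[0,0,0],"jaw":0.5},{"translation":[-0.5,0.3,46],"angular":[0,0,0],"jaw":0.5},{"translation":[-0.5,0.3,54],"angular":[0,0,0],"jaw":0.5},{"translation":[-0.5,0.3,62],"angular":[0,0,0],"jaw":0.5},{"translation":[-0.5,0.3,68],"angular":[0,0,0],"jaw":0.5},{"translation":[-0.5,0.3,72.5],"angular":[0,0,0],"jaw":0.5},{"translation":[-0.5,0.3,72.5],"angular":[0,0,0],"jaw":0.5}]'; python3 -c "
from h import *
import cv2
st()
i=ctrl.get_image('scene')[:,:,::-1].copy()
cv2.imwrite('pics/p6.png',cv2.resize(i[190:300,220:330],None,fx=5,fy=5,interpolation=2))"
```

```text
t: 20.65
ee_pos: [590.3, 168.0, 168.2]
orientation: [1.57, -2.721, -0.0]
ft_force: [-0.0, -0.8, 0.4]
width: 44.1
grasp_force: 0.0
20.65 [590.328 167.965 168.222] 
x [-0.5   -0.866  0.   ] y [-0.866  0.5    0.   ] z [-0. -0. -1.] 
F [-0.024 -0.837  0.433] M [ 0.091 -0.072  0.052] w 44.09959953025365 0.0 q [ 0.258  0.472  1.695  0.     0.976 -2.36 ]
```

View pics/p6.png

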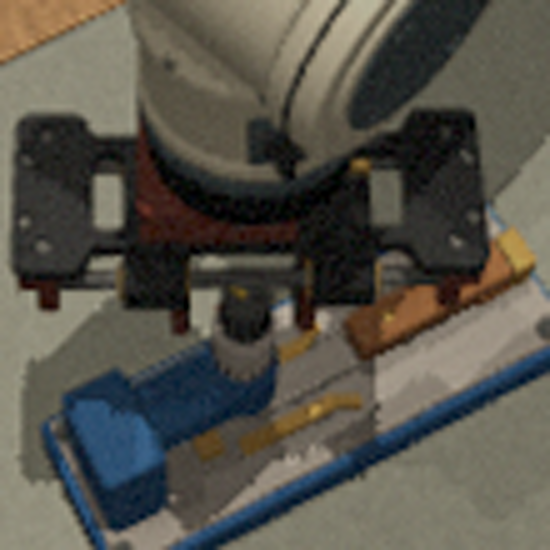

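The fingers straddle the knob. Their ends, at about crop row 328, are level with the knob's bottom edge near 335, so I'll raise 5 mm for clearance from the thimble, then grip.

```bash
python3 -m creep '[{"translation":[0,0,-3],"angular":[0,0,0],"jaw":0.5},{"translation":[0,0,-5],"angular":[0,0,0],"jaw":0.5},{"translation":[0,0,-5],"angular":[0,0,0],"jaw":0.2},{"translation":[0,0,-5],"angular":[0,0,0],"jaw":0},{"translation":[0,0,-5],"angular":[0,0,0],"jaw":0},{"translation":[0,0,-5],"angular":[0,0,0],"jaw":0},{"translation":[0,0,-5],"angular":[0,0,0],"jaw":0},{"translation":[0,0,-5],"angular":[0,0,0],"jaw":0}]'; python3 -c "
from h import *
st()"
```

```text
t: 21.7
ee_pos: [589.9, 168.3, 173.6]
orientation: [1.57, -2.72, -0.001]
ft_force: [-4.4, 3.3, 4.1]
width: 21.7
grasp_force: 30.0
21.7 [589.876 168.331 173.568] 
x [-0.5   -0.866  0.   ] y [-0.866  0.5    0.001] z [-0.001  0.    -1.   ] 
F [-4.393  3.289  4.123] M [0.617 0.799 0.008] w 21.741178879877186 30.002893209457397 q [ 0.258  0.465  1.692  0.001  0.986 -2.36 ]
```

```bash
python3 -m creep '[{"translation":[0,0.8,-0.2],"angular":[0,0,0],"jaw":0},{"translation":[0,1.5,-0.4],"angular":[0,0,0],"jaw":0},{"translation":[0,1.5,-0.2],"angular":[0,0,0.05],"jaw":0},{"translation":[0,1.5,0],"angular":[0,0,0.1],"jaw":0},{"translation":[0,1.5,0.15],"angular":[0,0,0.15],"jaw":0},{"translation":[0,1.5,0.3],"angular":[0,0,0.2],"jaw":0},{"translation":[0,1.5,0.5],"angular":[0,0,0.25],"jaw":0},{"translation":[0,1.5,0.7],"angular":[0,0,0.3],"jaw":0}]'; python3 -c "
from h import *
st()"
```

```text
t: 22.7
ee_pos: [588.6, 169.2, 172.6]
orientation: [1.143, -2.925, -0.002]
ft_force: [-3.8, 4.9, 1.6]
width: 21.8
grasp_force: 30.0
22.7 [588.593 169.17  172.575] 
x [-0.735 -0.678  0.001] y [-0.678  0.735  0.001] z [-0.001  0.001 -1.   ] 
F [-3.843  4.911  1.557] M [0.851 0.642 0.059] w 21.769825426592078 29.999198019504547 q [ 0.26   0.465  1.695  0.001  0.983 -2.056]
```

```bash
python3 -m creep '[{"translation":[0,1,0.2],"angular":[0,0,0.05],"jaw":0},{"translation":[0,2,0.35],"angular":[0,0,0.1],"jaw":0},{"translation":[0,2,0.55],"angular":[0,0,0.15],"jaw":0},{"translation":[0,2,0.7],"angular":[0,0,0.2],"jaw":0},{"translation":[0,2,0.9],"angular":[0,0,0.25],"jaw":0},{"translation":[0,2,1.1],"angular":[0,0,0.3],"jaw":0},{"translation":[0,2,1.25],"angular":[0,0,0.35],"jaw":0},{"translation":[0,2,1.45],"angular":[0,0,0.4],"jaw":0}]'; python3 -c "
from h import *
st()"
```

```text
t: 23.7
ee_pos: [587.4, 170.9, 171.1]
orientation: [0.539, -3.094, -0.002]
ft_force: [-3.5, 4.2, 0.7]
width: 21.3
grasp_force: 30.0
23.7 [587.392 170.864 171.09 ] 
x [-0.941 -0.338  0.001] y [-0.338  0.941  0.001] z [-0.001  0.001 -1.   ] 
F [-3.472  4.195  0.661] M [1.033 0.504 0.098] w 21.25602849243083 29.998666048049927 q [ 0.263  0.465  1.697  0.001  0.979 -1.654]
```

```bash
python3 -c "
from h import *
import cv2
i=ctrl.get_image('scene')[:,:,::-1].copy();cv2.imwrite('pics/s7.png',i)
a=cv2.imread('pics/s5.png')
for n,(y,x,h,w) in {'thimble':(253,262,12,15),'head':(262,245,25,16),'flare':(262,270,14,24)}.items():
  T=cv2.resize(a[y:y+h,x:x+w],None,fx=8,fy=8,interpolation=2);S=cv2.resize(i[y-5:y+h+5,x-5:x+w+5],None,fx=8,fy=8,interpolation=2)
  m=cv2.minMaxLoc(cv2.matchTemplate(S,T,cv2.TM_CCOEFF_NORMED));print(n,m[1],(np.array(m[3])/8-5))
def red(i):
  j=i.astype(int);m=(j[...,2]>110)&(j[...,1]<80)&(j[...,0]<80);y,x=np.nonzero(m[235:275,255:285]);return [(b+255,c+235) for b,c in zip(x,y)]
print(red(a),red(i))
p=np.array([ctrl.get_obs()['ft_force'] for _ in range(1)]);print(p)
print(proj('scene',[590,168,160])-proj('scene',[587.5,170.8,160]),proj('scene',[590,168,160])-proj('scene',[590,168,157.5]))
"
```

```text
thimble 0.5648449063301086 [0.375 0.75 ]
head 0.6239219903945923 [ 0.5  -0.25]
flare 0.68690425157547 [-1.125  0.875]
[] []
[[-3.732  4.03   0.658]]
[-1.636 -0.483] [ 0.024 -0.418]
```

```bash
python3 -m creep '[{"translation":[-0.7,-1.3,0.2],"angular":[0,0,0.05],"jaw":0},{"translation":[-1.4,-2.6,0.4],"angular":[0,0,0.1],"jaw":0},{"translation":[-1.4,-2.6,0.55],"angular":[0,0,0.15],"jaw":0},{"translation":[-1.4,-2.6,0.75],"angular":[0,0,0.2],"jaw":0},{"translation":[-1.4,-2.6,0.9],"angular":[0,0,0.25],"jaw":0},{"translation":[-1.4,-2.6,1.1],"angular":[0,0,0.3],"jaw":0},{"translation":[-1.4,-2.6,1.3],"angular":[0,0,0.35],"jaw":0},{"translation":[-1.4,-2.6,1.45],"angular":[0,0,0.4],"jaw":0}]'; python3 -c "
from h import *
o,r=st();print(r.T@o['ft_force'])"
```

```text
t: 24.75
ee_pos: [588.0, 171.6, 169.6]
orientation: [-0.087, -3.136, -0.008]
ft_force: [-8.8, 16.4, 2.7]
width: 21.5
grasp_force: 30.0
24.75 [587.956 171.629 169.633] 
x [-0.998  0.055  0.004] y [0.055 0.998 0.005] z [-0.004  0.005 -1.   ] 
F [-8.786 16.405  2.724] M [3.287 1.538 0.162] w 21.536104218010667 30.04904329776764 q [ 0.262  0.469  1.695  0.007  0.98  -1.258]
[ 9.694 15.905 -2.607]
```

The pad readings at four angles intersect at a knob axis of about (591.2,171.8). I'll re-centre there and keep turning.

```bash
python3 -m creep '[{"translation":[-0.3,1.2,0],"angular":[0,0,0],"jaw":0},{"translation":[-0.7,2.4,0],"angular":[0,0,0],"jaw":0},{"translation":[-1,3.4,0],"angular":[0,0,0],"jaw":0},{"translation":[-1,3.4,0.15],"angular":[0,0,0.05],"jaw":0},{"translation":[-1,3.4,0.35],"angular":[0,0,0.1],"jaw":0},{"translation":[-1,3.4,0.5],"angular":[0,0,0.15],"jaw":0},{"translation":[-1,3.4,0.7],"angular":[0,0,0.2],"jaw":0},{"translation":[-1,3.4,0.9],"angular":[0,0,0.25],"jaw":0}]'; python3 -c "
from h import *
o,r=st();print(r.T@o['ft_force'])"
```

```text
t: 25.75
ee_pos: [588.5, 173.5, 168.7]
orientation: [-0.477, -3.099, -0.003]
ft_force: [-10.7, 12.0, 5.6]
width: 21.3
grasp_force: 30.0
25.75 [588.484 173.494 168.682] 
x [-0.954  0.301  0.006] y [0.301 0.954 0.001] z [-0.005  0.003 -1.   ] 
F [-10.737  11.958   5.571] M [2.055 1.891 0.066] w 21.324273072553645 30.011306405067444 q [ 0.265  0.472  1.692  0.005  0.982 -1.003]
[13.868  8.181 -5.482]
```

The hand gripped the knob about 4 mm off-centre and is being dragged round an orbit. I'll release, re-centre and regrip.

```bash
python3 -m creep '[{"translation":[0,0,0],"angular":[0,0,0],"jaw":0.5},{"translation":[0,0,0],"angular":[0,0,0],"jaw":0.5},{"translation":[0,0,0],"angular":[0,0,0],"jaw":0.5},{"translation":[0,0,0],"angular":[0,0,0],"jaw":0.5},{"translation":[0,0,0],"angular":[0,0,0],"jaw":0.5},{"translation":[0,0,0],"angular":[0,0,0],"jaw":0.5},{"translation":[0,0,0],"angular":[0,0,0],"jaw":0.5},{"translation":[0,0,0],"angular":[0,0,0],"jaw":0.5}]'; python3 -c "
from h import *
o,r=st();print(r.T@(np.array([591.9,171.8,169])-o['ee_pos']))
import cv2
for c in('scene','top'): cv2.imwrite('pics/r_'+c+'.png',ctrl.get_image(c)[:,:,::-1])"
```

```text
t: 26.75
ee_pos: [591.2, 171.6, 169.0]
orientation: [-0.475, -3.106, 0.0]
ft_force: [-1.1, 0.0, -0.3]
width: 43.8
grasp_force: 0.0
26.75 [591.189 171.608 169.026] 
x [-0.954  0.299  0.   ] y [ 0.299  0.954 -0.   ] z [-0. -0. -1.] 
F [-1.145  0.024 -0.292] M [ 0.019 -0.11  -0.004] w 43.78617137197068 0.0 q [ 0.263  0.473  1.69  -0.     0.978 -1.004]
[-0.621  0.396  0.026]
```

Already centred to within 0.7 mm. Close.

```bash
python3 -m creep '[{"translation":[-0.6,0.3,0],"angular":[0,0,0],"jaw":0.2},{"translation":[-0.6,0.3,0],"angular":[0,0,0],"jaw":0},{"translation":[-0.6,0.3,0],"angular":[0,0,0],"jaw":0},{"translation":[-0.6,0.3,0],"angular":[0,0,0],"jaw":0},{"translation":[-0.6,0.3,0],"angular":[0,0,0],"jaw":0},{"translation":[-0.6,0.3,0],"angular":[0,0,0],"jaw":0},{"translation":[-0.6,0.3,0],"angular":[0,0,0],"jaw":0},{"translation":[-0.6,0.3,0],"angular":[0,0,0],"jaw":0}]'; python3 -c "
from h import *
o,r=st();print(r.T@o['ft_force'])"
```

```text
t: 27.85
ee_pos: [592.2, 172.4, 169.2]
orientation: [0.475, 3.105, 0.002]
ft_force: [1.6, 5.3, -1.8]
width: 21.4
grasp_force: 30.0
27.85 [592.224 172.378 169.183] 
x [-0.954  0.299 -0.001] y [0.299 0.954 0.001] z [ 0.001  0.001 -1.   ] 
F [ 1.578  5.302 -1.795] M [ 0.977 -0.361 -0.057] w 21.403650749635077 29.981945157051086 q [ 0.264  0.474  1.688  0.001  0.978 -1.004]
[0.079 5.529 1.802]
```

```bash
python3 -m creep '[{"translation":[0,0.7,0.1],"angular":[0,0,0],"jaw":0},{"translation":[0,0.7,0.3],"angular":[0,0,0.05],"jaw":0},{"translation":[0,0.7,0.45],"angular":[0,0,0.1],"jaw":0},{"translation":[0,0.7,0.65],"angular":[0,0,0.15],"jaw":0},{"translation":[0,0.7,0.8],"angular":[0,0,0.2],"jaw":0},{"translation":[0,0.7,1],"angular":[0,0,0.25],"jaw":0},{"translation":[0,0.7,1.2],"angular":[0,0,0.3],"jaw":0},{"translation":[0,0.7,1.2],"angular":[0,0,0.3],"jaw":0}]'; python3 -c "
from h import *
o,r=st();print(r.T@o['ft_force'])"
```

```text
t: 28.85
ee_pos: [592.2, 172.5, 168.0]
orientation: [0.933, 3.0, 0.0]
ft_force: [0.8, 3.2, 1.4]
width: 21.4
grasp_force: 30.0
28.85 [592.201 172.486 168.038] 
x [-0.824  0.567 -0.   ] y [0.567 0.824 0.   ] z [ 0.  0. -1.] 
F [0.82  3.224 1.352] M [ 0.603 -0.197 -0.088] w 21.402079873348274 29.984423518180847 q [ 0.264  0.476  1.688  0.     0.977 -0.704]
[ 1.153  3.121 -1.351]
```

```bash
python3 -m creep '[{"translation":[0.1,0.3,0.2],"angular":[0,0,0.04],"jaw":0},{"translation":[0.1,0.3,0.3],"angular":[0,0,0.08],"jaw":0},{"translation":[0.1,0.3,0.45],"angular":[0,0,0.12],"jaw":0},{"translation":[0.1,0.3,0.6],"angular":[0,0,0.16],"jaw":0},{"translation":[0.1,0.3,0.72],"angular":[0,0,0.2],"jaw":0},{"translation":[0.1,0.3,0.86],"angular":[0,0,0.24],"jaw":0},{"translation":[0.1,0.3,0.86],"angular":[0,0,0.24],"jaw":0},{"translation":[0.1,0.3,0.86],"angular":[0,0,0.24],"jaw":0}]'; python3 -c "
from h import *
o,r=st();print(r.T@o['ft_force'])"
```

```text
t: 29.85
ee_pos: [592.1, 172.6, 167.1]
orientation: [1.284, 2.867, -0.0]
ft_force: [-0.7, 1.9, 3.0]
width: 21.2
grasp_force: 30.0
29.85 [592.143 172.558 167.142] 
x [-0.666  0.746 -0.   ] y [ 0.746  0.666 -0.   ] z [-0. -0. -1.] 
F [-0.716  1.885  2.96 ] M [ 0.286  0.015 -0.049] w 21.24248653385549 29.985490143299103 q [ 0.264  0.477  1.689 -0.     0.976 -0.464]
[ 1.883  0.721 -2.96 ]
```

```bash
python3 -m creep '[{"translation":[0,0,0.15],"angular":[0,0,0.04],"jaw":0},{"translation":[0,0,0.3],"angular":[0,0,0.08],"jaw":0},{"translation":[0,0,0.45],"angular":[0,0,0.12],"jaw":0},{"translation":[0,0,0.55],"angular":[0,0,0.16],"jaw":0},{"translation":[0,0,0.7],"angular":[0,0,0.2],"jaw":0},{"translation":[0,0,0.7],"angular":[0,0,0.2],"jaw":0},{"translation":[0,0,0.7],"angular":[0,0,0.2],"jaw":0},{"translation":[0,0,0.7],"angular":[0,0,0.2],"jaw":0}]'; python3 -c "
from h import *
o,r=st();print(r.T@o['ft_force'])"
```

```text
t: 30.85
ee_pos: [592.2, 172.6, 166.5]
orientation: [1.564, 2.725, -0.0]
ft_force: [-2.0, 1.3, 4.9]
width: 21.3
grasp_force: 30.0
30.85 [592.167 172.571 166.539] 
x [-0.505  0.863 -0.   ] y [ 0.863  0.505 -0.   ] z [ 0. -0. -1.] 
F [-2.028  1.324  4.887] M [ 0.187  0.211 -0.009] w 21.326334384031025 29.988496899604797 q [ 0.264  0.478  1.689 -0.     0.975 -0.264]
[ 2.165 -1.083 -4.887]
```

```bash
python3 -m creep '[{"translation":[0,0,0],"angular":[0,0,0.04],"jaw":0},{"translation":[0,0,0],"angular":[0,0,0.08],"jaw":0},{"translation":[0,0,0],"angular":[0,0,0.12],"jaw":0},{"translation":[0,0,0],"angular":[0,0,0.15],"jaw":0},{"translation":[0,0,0],"angular":[0,0,0.15],"jaw":0},{"translation":[0,0,0],"angular":[0,0,0.15],"jaw":0},{"translation":[0,0,0],"angular":[0,0,0.15],"jaw":0},{"translation":[0,0,0],"angular":[0,0,0.15],"jaw":0}]'; python3 -c "
from h import *
o,r=st();print(r.T@o['ft_force'])"
```

```text
t: 31.85
ee_pos: [592.1, 172.6, 166.5]
orientation: [-1.763, -2.6, 0.0]
ft_force: [-2.0, 0.6, 6.0]
width: 21.2
grasp_force: 30.0
31.85 [592.103 172.577 166.537] 
x [-0.37   0.929 -0.   ] y [ 0.929  0.37  -0.   ] z [-0. -0. -1.] 
F [-1.956  0.62   6.044] M [0.213 0.256 0.047] w 21.22407489488318 29.988720417022705 q [ 0.264  0.478  1.689 -0.     0.975 -0.114]
[ 1.299 -1.589 -6.044]
```

```bash
python3 -m creep '[{"translation":[0,0,-0.2],"angular":[0,0,0.04],"jaw":0},{"translation":[0,0,-0.4],"angular":[0,0,0.08],"jaw":0},{"translation":[0,0,-0.4],"angular":[0,0,0.12],"jaw":0},{"translation":[0,0,-0.4],"angular":[0,0,0.16],"jaw":0},{"translation":[0,0,-0.4],"angular":[0,0,0.2],"jaw":0},{"translation":[0,0,-0.4],"angular":[0,0,0.25],"jaw":0},{"translation":[0,0,-0.4],"angular":[0,0,0.3],"jaw":0},{"translation":[0,0,-0.4],"angular":[0,0,0.3],"jaw":0}]'; python3 -c "
from h import *
o,r=st();print(r.T@o['ft_force'])"
```

```text
t: 32.85
ee_pos: [591.9, 172.6, 166.6]
orientation: [-2.132, -2.307, 0.001]
ft_force: [-1.3, 1.1, 3.4]
width: 21.3
grasp_force: 30.0
32.85 [591.912 172.616 166.584] 
x [-0.079  0.997 -0.   ] y [ 0.997  0.079 -0.001] z [-0.001 -0.    -1.   ] 
F [-1.278  1.054  3.406] M [ 0.256  0.269 -0.084] w 21.331108446052777 29.986515641212463 q [ 0.264  0.478  1.689 -0.     0.976  0.186]
[ 1.151 -1.193 -3.406]
```

```bash
python3 -m creep '[{"translation":[0,0,-0.2],"angular":[0,0,0.05],"jaw":0},{"translation":[0,0,-0.3],"angular":[0,0,0.1],"jaw":0},{"translation":[0,0,-0.3],"angular":[0,0,0.15],"jaw":0},{"translation":[0,0,-0.3],"angular":[0,0,0.21],"jaw":0},{"translation":[0,0,-0.3],"angular":[0,0,0.27],"jaw":0},{"translation":[0,0,-0.3],"angular":[0,0,0.33],"jaw":0},{"translation":[0,0,-0.3],"angular":[0,0,0.39],"jaw":0},{"translation":[0,0,-0.3],"angular":[0,0,0.43],"jaw":0}]'; python3 -c "
from h import *
o,r=st();print(r.T@o['ft_force'])"
```

```text
t: 33.85
ee_pos: [591.7, 172.6, 166.6]
orientation: [-2.576, -1.798, 0.001]
ft_force: [-1.6, 2.9, 2.0]
width: 21.6
grasp_force: 30.0
33.85 [591.739 172.649 166.597] 
x [ 0.345  0.939 -0.   ] y [ 0.939 -0.345 -0.001] z [-0.001 -0.    -1.   ] 
F [-1.602  2.851  1.983] M [0.402 0.292 0.069] w 21.64829988994989 29.98451739549637 q [0.265 0.477 1.689 0.    0.976 0.616]
[ 2.123 -2.489 -1.982]
```

```bash
python3 -m creep '[{"translation":[0,0,-0.2],"angular":[0,0,0.05],"jaw":0},{"translation":[0,0,-0.2],"angular":[0,0,0.1],"jaw":0},{"translation":[0,0,-0.2],"angular":[0,0,0.15],"jaw":0},{"translation":[0,0,-0.2],"angular":[0,0,0.21],"jaw":0},{"translation":[0,0,-0.2],"angular":[0,0,0.27],"jaw":0},{"translation":[0,0,-0.2],"angular":[0,0,0.33],"jaw":0},{"translation":[0,0,-0.2],"angular":[0,0,0.39],"jaw":0},{"translation":[0,0,-0.2],"angular":[0,0,0.42],"jaw":0}]'; python3 -c "
from h import *
o,r=st();print(r.T@o['ft_force'])"; python3 -m creep '[{"translation":[0,0,0],"angular":[0,0,0],"jaw":0},{"translation":[0,0,0],"angular":[0,0,0],"jaw":0.5},{"translation":[0,0,0],"angular":[0,0,0],"jaw":0.5},{"translation":[0,0,0],"angular":[0,0,0],"jaw":0.5},{"translation":[0,0,0],"angular":[0,0,0],"jaw":0.5},{"translation":[0,0,0],"angular":[0,0,0],"jaw":0.5},{"translation":[0,0,-20],"angular":[0,0,0],"jaw":0.5},{"translation":[0,0,-60],"angular":[0,0,0],"jaw":0.5}]';python3 -m creep '[{"translation":[0,0,-40],"angular":[0,0,0],"jaw":0.5},{"translation":[-30,-50,-60],"angular":[0,0,0],"jaw":0.5},{"translation":[-50,-100,-60],"angular":[0,0,0],"jaw":0.5},{"translation":[-70,-150,-60],"angular":[0,0,0],"jaw":0.5},{"translation":[-100,-190,-60],"angular":[0,0,0],"jaw":0.5},{"translation":[-130,-200,-60],"angular":[0,0,0],"jaw":0.5},{"translation":[-130,-200,-60],"angular":[0,0,0],"jaw":0.5},{"translation":[-130,-200,-60],"angular":[0,0,0],"jaw":0.5}]'; python3 -c "
from h import *
import cv2
st()
i=ctrl.get_image('scene')[:,:,::-1].copy();t=ctrl.get_image('top')[:,:,::-1].copy()
cv2.imwrite('pics/p9.png',np.hstack([cv2.resize(i[230:305,240:310],None,fx=6,fy=6,interpolation=2),cv2.resize(t[145:220,180:235],None,fx=6,fy=6,interpolation=2)]))"
```

```text
t: 34.85
ee_pos: [591.6, 172.8, 166.7]
orientation: [-2.894, -1.221, 0.002]
ft_force: [-1.5, 3.8, 0.9]
width: 21.1
grasp_force: 30.0
34.85 [591.642 172.78  166.664] 
x [ 0.698  0.716 -0.001] y [ 0.716 -0.698 -0.001] z [-0.001  0.    -1.   ] 
F [-1.487  3.809  0.936] M [0.587 0.331 0.089] w 21.141733264099233 29.984733760356903 q [0.265 0.477 1.689 0.    0.976 1.036]
[ 1.691 -3.723 -0.934]
t: 35.85
ee_pos: [591.0, 172.3, 226.1]
orientation: [-2.894, -1.221, 0.006]
ft_force: [-0.2, 0.6, -0.2]
width: 44.0
grasp_force: 0.0
t: 36.85
ee_pos: [359.3, 219.6, 287.7]
orientation: [-2.895, -1.221, -0.003]
ft_force: [0.4, -1.1, -0.7]
width: 43.6
grasp_force: 0.0
36.85 [359.329 219.636 287.695] 
x [0.698 0.716 0.002] y [ 0.716 -0.698  0.001] z [ 0.002  0.001 -1.   ] 
F [ 0.403 -1.136 -0.669] M [-0.039  0.001  0.008] w 43.59315429670912 0.0 q [ 0.52   0.028  1.986 -0.     1.126  1.293]
```

View pics/p9.png

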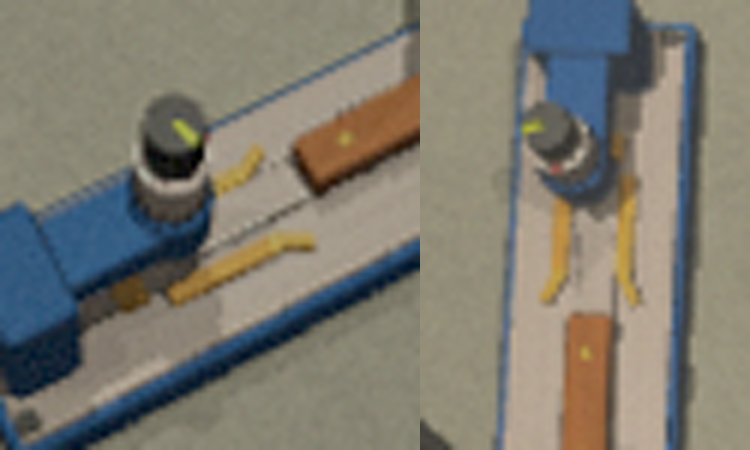

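The final view shows the red thimble mark has moved about 2.1 rad (scene ≈ (274,253)). The knob stripe has moved about 3.4 rad, which leaves a slip of about 1.2–1.4 rad, inside the 0.79–2.09 window. The scraper is unmoved between the guides and the arm is clear, so I'll hand in.

```bash
python3 -c "
from workcell import ctrl
print(ctrl.close_job())"
```

```text
the job is handed in; nothing more can be done
None
```

I handed the job in at about 37 s. The scraper lies between the guides, pushed home at about 11 N, and the blade reads as clamped, because the knob stopped descending. The ratchet slipped an estimated 1.0–1.4 rad (window 0.79–2.09). Pressing on the knob stayed under 7 N, but my first grip was off-centre and side-loaded it by up to about 19 N, so I regripped.

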